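# Seat a grinder's cone burr in its tilted cup and rock it free

### The arm

A 6-joint arm with a two-finger parallel gripper is mounted at the origin on the work surface. World frame = base frame: x ahead of the robot, y to its left, z up, the work surface at z = 0. Lengths are in m, angles in rad, forces in N, time in s.
With the tool pointing down it reaches from about 0.35 to 0.875 m from the base axis. Payload 4.2 kg.
Tool frame: the origin (TCP) lies at the very end of the fingers, on their centre line; the grasp point (between the pads) lies 19 mm behind it; z points along the fingers, y is the line along which they close (so a half turn about z gives the same grasp; the last joint's range is limited). The gripper opens to 85 mm and grips with 20 to 120 N. Pads are 22 mm wide; open, the fingers measure 114 mm over their backs; the gripper's body (76 mm by 85 mm) begins 54 mm behind the grasp point. The pads swing forward as they close: fully open they stand 13 mm farther back than shut.
Start: joints at [-0.939, 0.385, 0.008, 0, -1.194, -0.259], TCP at [0.228, -0.582, 0.231] pointing down, gripper open.
Joint ranges: [-3.14, 3.14], [-1.21, 2.06], [-1.07, 1.41], [-3.16, 2.05], [-2.99, -0.16], [-3.1, 3.1]. Speed limits (rad/s): [2.79, 2.79, 3.14, 3.14, 3.14, 3.14].

### API

Orientations are given as a unit quaternion [w, x, y, z].
In Python, from rig import ctrl gives the robot as it stands.
- The arm moves only by the tool tcp_steps, called after "Call:" as name(argument=value, ...), one argument or row to a line, values as JSON. Schema: {"type":"object","properties":{"increments":{"type":"array","items":{"type":"array","prefixItems":[{"type":"array","items":{"type":"number"},"minItems":3,"maxItems":3},{"type":"number"},{"type":"number"}],"minItems":3,"maxItems":3},"minItems":1,"maxItems":10},"only":{"type":"string"},"quiet":{"type":"boolean"},"lines":{"type":"string"}},"required":["increments"],"additionalProperties":false}. increments is a list of rows, 1 to 10 of them, each written [[dx, dy, dz], turn, opening]: dx, dy, dz in shares of the most that a row can go, 1 being 62.5 mm, then a turn about the tool's z in units of 0.25 rad, then the finger opening in m; each row shifts and turns the commanded pose from where the row before left it, along the tool's axes as they then stand; what a row does not reach is not made up. A row lasts 1/8 s, in which the tool goes at most 0.0625 m and 0.188 rad, less where a joint would pass 70% of its speed; a pose out of reach is approached as far as the arm can. The fingers move at their own pace and stop on an object; the grip force is fixed at half the most. Time passes only in rows, so rows that do not move let the fingers close. The tool returns the time, the measured TCP pose, the force, the opening and the grip force at its end. only (a regular expression) keeps the lines of the reply that match it, lines (a string "A,B") keeps lines A to B, and quiet returns only ok. Input that does not fit is refused with a message, and nothing moves.
- ctrl.get_obs(): the state, without advancing time (a new reading comes with each control period).
- ctrl.get_image(name): name is "scene" or "top" or "wrist"; returns a dict with "image" (384x512x3 uint8, blue, green, red), "mtx" (3x3 intrinsics, pixels), "rvec" (rotation vector, rad) and "tvec" (3), from world to camera coordinates, as OpenCV has them. Camera axes: x right, y down, z forward; pixel columns grow to the right and rows downward; lengths in m; the calibration is good to about 2 mm. A picture is of the moment at which its call begins. There is no depth.
- ctrl.close_job(): hands the job in; it is judged then, once.
The state is a dict: "t": time; "qpos": joint angles; "dq": joint speeds; "tau": joint torques, N m; "position": TCP position; "orientation": TCP orientation; "contact_force": force on the tool from outside, world axes, zero at the start; "ft_torque": the same for the moment, N m; "grip_width": finger opening in m; "finger_force": force on a finger pad.
Only numpy, scipy, OpenCV 4.12 (cv2) and the standard library are available. Lean on these libraries where they do the work, as an engineer would, in place of code of your own. Each camera call takes 0.05 s, during which the arm holds its last target. There are 200 camera calls.

### The job

Take the tall cone burr by its shaft and seat it, narrow end first, fully home in the brass burr cup that stands tilted in the cradle. Then check that it does not stick: rock it about ten degrees to one side in the cup. Finally leave it fully home in the cup again, let go of, with the squat burr and the screwdriver left where they are.

Things in the scene. Friction and masses are not known exactly. Their poses are not given: they have to be found in the camera images.
- cone_burr: Burr to seat: dark fluted steel cone, narrow end down, with a round bright shaft on its wide face. Cone 36 mm tall, 30 mm dia. at the narrow foot, 70 mm at the wide face (half angle 29 deg); shaft 22 mm dia., 60 mm long; 96 mm overall, 0.4 to 0.7 kg. Origin at the foot's centre, z along the axis to the shaft's end (up at start). It stands, foot on the bench, in either recess of the rest board.
- squat_burr: Burr of another grinder, to be left alone: same materials but squat, cone only 20 mm tall, 44 mm dia. at the foot and 76 mm at the wide face, shaft 22 mm dia. and 45 mm long (65 mm overall). Origin at the centre of its foot, z up along the shaft. It stands in the other recess.
- burr_cup: Brass cup, 100 mm across the rim, fixed in the cradle, tilted 30 deg from vertical. z is its axis, out of the mouth, leaning to the cradle's -x side, roughly the robot's left (+y). Its conical bore (34 mm deep) matches the cone burr. Origin on the axis where the centre of the cone burr's foot lies when fully home (within 1 mm). The burr's turn about the axis does not matter.
- cup_mouth (a point): Centre of the cup's rim plane, on the axis 34 mm out from the cup's origin; the burr's wide face stands 2 mm proud of it when home. Only the tapered wall stops the burr; the taper holds it lightly by friction and a pull along the axis frees it. To rock a held burr 10 deg, ease it about 9 mm out and turn it about a point near its wide face, or let it climb the wall.
- cradle: Grey fixed service cradle, base 150 x 150 x 12 mm with two cheeks up to 92 mm high beside the cup, 122 mm apart over their outsides plus round bosses. Origin at the centre of the underside of the base, z up; its -x, to which the cup's axis leans, faces roughly the robot's left (+y). The cup's origin is 12 mm towards +x and 75 mm above it.
- rest_board: Fixed black board lying on the bench, 110 x 210 x 6 mm, with two through holes 56 mm in diameter, 105 mm apart along its long (y) axis, in which the burrs stand on the bench. Origin at the centre of its underside.
- screwdriver: Screwdriver, 190 mm long, orange handle towards the robot, lying along x between the board and the cradle, to be left alone. Origin on the bench under its middle.

How it is judged:
On the way, in this order (a step that is already met when the one before it is completed fails the run):
1. the cone burr is seated in the cup: foot within 5 mm of its home point, axis within 4 degrees of the cup's (distance between cone_burr and burr_cup below 0.005 m and angle between the z axis of cone_burr and the z axis of burr_cup, either way round below 0.07 rad), for 0.2 s.
2. the cone burr is rocked at least 6 degrees off the cup's axis while its foot stays in the cup, within 22 mm of home (angle between the z axis of cone_burr and the z axis of burr_cup, either way round above 0.105 rad and distance between cone_burr and burr_cup below 0.022 m), for 0.1 s.
At the end, for the whole second after the job is handed in: the cone burr rests released in the cup, foot within 4 mm of home, axis within 3.4 degrees of the cup's, still (distance between cone_burr and burr_cup below 0.004 m and angle between the z axis of cone_burr and the z axis of burr_cup, either way round below 0.06 rad and linear speed of cone_burr below 0.02 m/s); the robot touches nothing.
It fails at once if the squat burr is moved more than 30 mm or tipped (distance of squat_burr from where it was at the start of the episode above 0.03 m or angle between squat_burr's own z axis and vertical above 0.5 rad).
It fails at once if the screwdriver is moved more than 40 mm (distance of screwdriver from where it was at the start of the episode above 0.04 m).
It also fails if it takes over 48 s, if anything falls off the work surface, if the arm or the gripper's body presses on something with over 40 N, if the wrist force passes 120 N, or if a joint passes its speed limit or range.

## Working session

There is one attempt and no reset: what is moved stays moved. The work goes in short steps, Python scripts to look and compute and a tool call to move; the robot and the scene stay as the last step left them, time stands still between calls to the robot, and variables do not carry over. Pictures are saved under pics/ and viewed, at most 10 in all, crops included, and the job is handed in when it is done.

```bash
ls; mkdir -p pics; python3 - <<'E'
from rig import ctrl
import cv2,numpy as np
for n in("scene","top"):
    d=ctrl.get_image(n);cv2.imwrite(f"pics/{n}0.png",d["image"]);np.savez(f"pics/{n}0.npz",**{k:d[k] for k in("mtx","rvec","tvec")})
    R=cv2.Rodrigues(d["rvec"])[0];print(n,-R.T@d["tvec"].ravel(),d["mtx"][0,0])
o=ctrl.get_obs();print(o)
E
```

```text
pics
rig.py
scene [1.14189145 0.49834428 0.55414834] 459.80445692964736
top [0.4166676  0.03485245 0.91845338] 386.41362731418053
{'t': 0.1, 'qpos': array([-9.39385641e-01,  3.85485454e-01,  6.78679763e-03, -4.28638251e-04,
       -1.19401934e+00, -2.58579883e-01]), 'dq': array([-0.00011186, -0.00097711,  0.00354362,  0.00279292,  0.00146333,
       -0.00261712]), 'tau': array([-5.92679517e-04, -3.93319166e+01,  1.88929439e+01,  4.19800356e+00,
       -2.61304303e-03,  1.22975209e-05]), 'position': array([ 0.22747464, -0.58158079,  0.23033794]), 'orientation': array([-2.33786414e-04, -1.85259833e-01,  9.82689082e-01,  9.53014394e-04]), 'contact_force': array([-0.1075122 ,  0.12046893, -0.54987577]), 'ft_torque': array([ 0.00786841, -0.01617078,  0.00611914]), 'finger_force': 0.0, 'grip_width': 0.0853227030414877}
```
View pics/scene0.png

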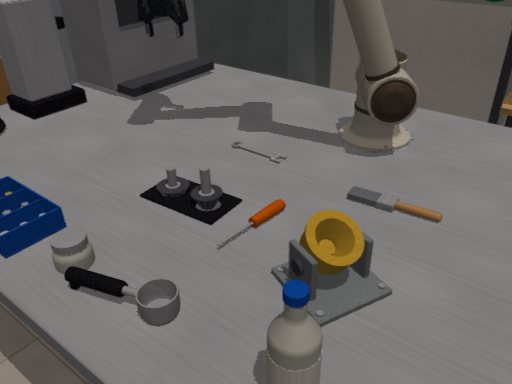

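View pics/top0.png

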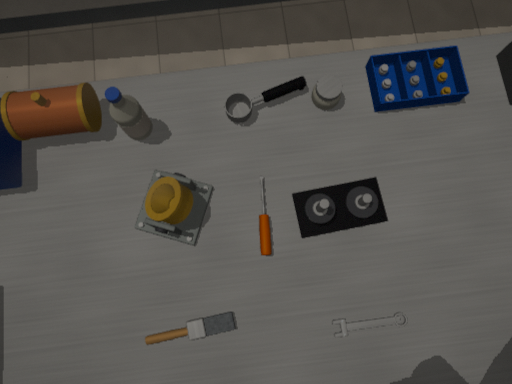

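The scene view shows the tall cone burr nearest the screwdriver, with its shaft end at (205,170). The squat burr is at (172,175), and the cup is at (333,240), its mouth open to the left/viewer. In the top view the tall burr is at (320,208) and the cup at (168,202). I'll enlarge both next.

```bash
python3 - <<'E'
import cv2,numpy as np
t=cv2.imread("pics/top0.png");s=cv2.imread("pics/scene0.png")
def c(im,x,y,w,h):
    o=cv2.resize(im[y:y+h,x:x+w],(400,300),interpolation=cv2.INTER_CUBIC)
    o=cv2.convertScaleAbs(o,alpha=1.5)
    k=400/w
    for u in range(x,x+w,10):
        cv2.line(o,(int((u-x+.5)*k),0),(int((u-x+.5)*k),6),(0,255,0),1); cv2.putText(o,str(u),(int((u-x+.5)*k),16),0,.33,(0,255,0),1)
    for v in range(y,y+h,10):
        cv2.line(o,(0,int((v-y+.5)*k)),(6,int((v-y+.5)*k)),(0,255,0),1); cv2.putText(o,str(v),(8,int((v-y+.5)*k)),0,.33,(0,255,0),1)
    return o
cv2.imwrite("pics/m.png",np.vstack([np.hstack([c(t,290,170,100,75),c(t,128,165,100,75)]),np.hstack([c(s,150,155,100,75),c(s,270,200,120,90)])]))
E
```

View pics/m.png

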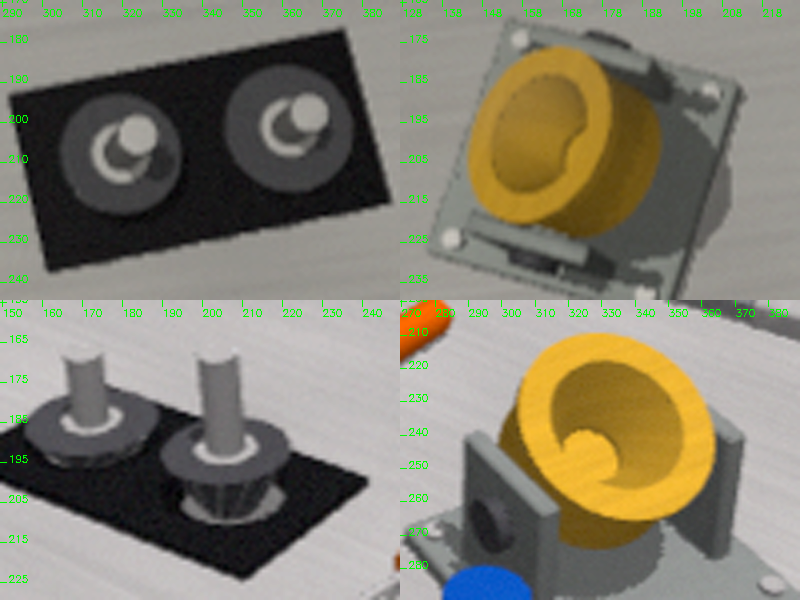

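The crop shows the tall burr's shaft end at top (323.8,203.3) and scene (204.5,167.5), and its wide-face centre at top (319.8,207.8) and scene (205.8,192). The cup's rim ellipse is centred near top (162.5,198) and scene (334.3,237.6). Next I triangulate these and fit the rim circle.

```bash
cat > h.py <<'E'
import cv2,numpy as np
from scipy.optimize import least_squares
C={n:dict(np.load(f"pics/{n}0.npz")) for n in("scene","top")}
def proj(n,X): c=C[n]; return cv2.projectPoints(np.float64(X).reshape(-1,3),c["rvec"],c["tvec"],c["mtx"],None)[0].reshape(-1,2)
def tri(a,b): # scene, top
    P=[c["mtx"]@np.c_[cv2.Rodrigues(c["rvec"])[0],c["tvec"].ravel()] for c in(C["scene"],C["top"])]
    X=cv2.triangulatePoints(*P,np.float64(a).reshape(2,1),np.float64(b).reshape(2,1)).ravel();X=X[:3]/X[3]
    return X,proj("scene",X)[0]-a,proj("top",X)[0]-b
E
cat > f.py <<'E'
from h import *
for a,b in(((204.5,167.5),(323.75,203.25)),((205.75,192),(319.75,207.75))): print(*[np.round(v,4) for v in tri(a,b)])
T=np.array([(550,47),(497,85),(478,125),(468,165),(472,200),(490,218),(515,223),(545,218),(575,195),(600,155),(611,110),(607,75),(590,52)])
S=np.array([(597,333),(555,345),(530,375),(518,405),(525,440),(550,480),(590,508),(640,521),(680,512),(708,480),(715,440),(700,395),(670,360),(635,340)])
T=(T-[400,0])/4+[127.5,164.5]; S=(S-[400,300])/(10/3)+[269.5,199.5]
th=np.linspace(0,2*np.pi,361)
def circ(p,r):
    c,yaw,t=p[:3],p[3],p[4]
    e=np.array([np.cos(yaw),np.sin(yaw),0]);f=np.array([-e[1],e[0],0]);g=e*np.cos(t)-np.array([0,0,np.sin(t)])
    return c+r*(np.outer(np.cos(th),f)+np.outer(np.sin(th),g))
def res(p,free=True):
    o=[]
    for n,Q in(("top",T),("scene",S)):
        q=proj(n,circ(p,.05))
        ctr=q.mean(0)
        for x in Q:
            d=np.hypot(*(q-x).T);i=d.argmin();o.append(d[i]*np.sign(np.hypot(*(x-ctr))-np.hypot(*(q[i]-ctr))))
    return np.array(o)
x0=np.r_[tri(S.mean(0),T.mean(0))[0],1.5,.52]
for fix in(0,1):
    g=(lambda p:res(np.r_[p[:4],np.pi/6])) if fix else res
    s=least_squares(g,x0[:4] if fix else x0,diff_step=1e-4);p=s.x if not fix else np.r_[s.x,np.pi/6]
    a=np.array([np.sin(p[4])*np.cos(p[3]),np.sin(p[4])*np.sin(p[3]),np.cos(p[4])])
    print("rim",p.round(4),"rms",np.sqrt(np.mean(s.fun**2)).round(3),"origin",(p[:3]-.034*a).round(4))
o=p[:3]-.034*a
e=np.array([np.cos(p[3]),np.sin(p[3]),0]);f=np.array([-e[1],e[0],0]);b=o*[1,1,0]+.012*e+[0,0,.012]
print(proj("top",[b+.075*(i*e+j*f) for i,j in((1,1),(1,-1),(-1,-1),(-1,1))]).round(1),"picked",(np.array([(503,18),(743,85),(430,252)])-[400,0])/4+[127.5,164.5])
E
python3 f.py
```

```text
[ 0.5513 -0.1253  0.0967] [-0.391  -0.0762] [-0.3715  0.4035]
[ 0.5524 -0.1267  0.0363] [-0.163 -0.03 ] [-0.1503  0.1608]
rim [0.6057 0.2196 0.1038 1.1675 0.5288] rms 0.634 origin [0.599  0.2038 0.0744]
rim [0.6056 0.2197 0.1037 1.1755 0.5236] rms 0.639 origin [0.5991 0.204  0.0742]
[[132.8 228.4]
 [153.1 169.2]
 [212.1 185.1]
 [193.6 245.4]] picked [[153.25 169.  ]
 [213.25 185.75]
 [135.   227.5 ]]
```

The manual's scale: shifts go in shares of 62.5 mm and turns go in units of 0.25 rad. Converting my numbers, -0.16 rad is -0.64.

```bash
cat >> h.py <<'E'
from scipy.spatial.transform import Rotation as Ro
def need(target=None,yaw=None):
    from rig import ctrl
    o=ctrl.get_obs();w,x,y,z=o["orientation"];R=Ro.from_quat([x,y,z,w]).as_matrix()
    print("t",round(o["t"],2),"pos",o["position"].round(4),"ty yaw",np.arctan2(R[1,1],R[0,1]).round(4),"tilt",np.degrees(np.arccos(-R[2,2])).round(2),"F",o["contact_force"].round(1),"M",o["ft_torque"].round(2),"w",round(o["grip_width"],4),"gf",round(o["finger_force"],1))
    if target is not None: print("d tool",(R.T@(np.array(target)-o["position"])).round(4))
    return R,o
E
```

Call:
tcp_steps(
  increments=[
    [[0, 0, 0], -0.64, 0.085],
    [[0, 0, 0], -0.64, 0.085],
    [[0, 0, 0], -0.64, 0.085],
    [[0, 0, 0], -0.64, 0.085],
    [[0, 0, 0], -0.64, 0.085],
  ],
)

```text
t: 0.72
position: [0.2275, -0.5817, 0.2307]
orientation: [0.0, -0.556, 0.832, 0.001]
contact_force: [0.4, 0.0, 0.2]
grip_width: 0.0848
finger_force: 0.0
```

```bash
python3 -c "from h import *;need([.552,-.126,.15])"
```

```text
t 0.72 pos [ 0.2275 -0.5817  0.2307] ty yaw 2.7487 tilt 0.07 F [0.4 0.  0.2] M [-0.03  0.02 -0.04] w 0.0848 gf 0.0
d tool [-0.5452 -0.1254  0.081 ]
```

Call:
tcp_steps(
  increments=[
    [[-0.864, -0.2, 0.128], 0, 0.085],
    [[-0.88, -0.2, 0.128], 0, 0.085],
    [[-0.88, -0.2, 0.128], 0, 0.085],
    [[-0.88, -0.2, 0.128], 0, 0.085],
    [[-0.88, -0.2, 0.128], 0, 0.085],
    [[-0.88, -0.2, 0.128], 0, 0.085],
    [[-0.88, -0.2, 0.128], 0, 0.085],
    [[-0.88, -0.2, 0.128], 0, 0.085],
    [[-0.88, -0.2, 0.128], 0, 0.085],
    [[-0.816, -0.208, 0.144], 0, 0.085],
  ],
)

```text
t: 1.98
position: [0.5553, -0.1265, 0.1499]
orientation: [-0.0, -0.554, 0.833, 0.0]
contact_force: [0.1, -1.6, -0.4]
grip_width: 0.085
finger_force: 0.0
```

Call:
tcp_steps(
  increments=[
    [[0, 0, 0], 0, 0.085],
    [[0, 0, 0], 0, 0.085],
  ],
)

```text
t: 2.22
position: [0.5541, -0.1282, 0.1498]
orientation: [-0.001, -0.554, 0.833, 0.0]
contact_force: [-0.4, -0.1, -0.8]
grip_width: 0.0854
finger_force: 0.0
```

```bash
python3 - <<'E'
from h import *
from rig import ctrl
need([.552,-.126,.056])
d=ctrl.get_image("wrist");cv2.imwrite("pics/w1.png",d["image"])
for X in([.552,-.126,.096],[.552,-.126,.036]):print(cv2.projectPoints(np.array([X]),d["rvec"],d["tvec"],d["mtx"],None)[0])
E
```

```text
t 2.23 pos [ 0.5541 -0.1282  0.1498] ty yaw 2.744 tilt 0.09 F [-0.4 -0.1 -0.8] M [-0.07  0.02  0.02] w 0.0854 gf 0.0
d tool [-0.0013  0.0026  0.0938]
[[[257.5218699  214.09235955]]]
[[[257.11162446 190.84270753]]]
```

View pics/w1.png

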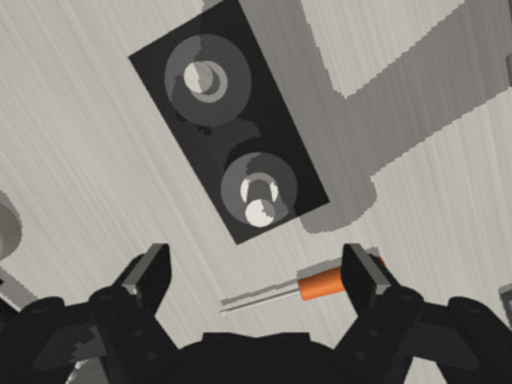

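The wrist view puts the shaft end at (260,213), against (257.5,214) predicted, so the position agrees to about 1 mm. It's the burr nearest the screwdriver. I'll go down and grip.

Call:
tcp_steps(
  increments=[
    [[-0.016, 0.032, 0.32], 0, 0.085],
    [[0, 0, 0.48], 0, 0.085],
    [[0, 0, 0.48], 0, 0.085],
    [[0, 0, 0.208], 0, 0.085],
    [[0, 0, 0], 0, 0.085],
    [[0, 0, 0], 0, 0.0],
    [[0, 0, 0], 0, 0.0],
    [[0, 0, 0], 0, 0.0],
    [[0, 0, 0], 0, 0.0],
    [[0, 0, 0], 0, 0.0],
  ],
)

```text
t: 3.52
position: [0.553, -0.1265, 0.0579]
orientation: [-0.0, -0.553, 0.833, 0.0]
contact_force: [-2.7, 1.2, 6.5]
grip_width: 0.0205
finger_force: 58.3
```

Call:
tcp_steps(
  increments=[
    [[0, 0, 0], 0, 0.0],
    [[0, 0, 0], 0, 0.0],
    [[0, 0, 0], 0, 0.0],
  ],
)

```text
t: 3.9
position: [0.553, -0.1264, 0.0579]
orientation: [-0.0, -0.554, 0.833, 0.0]
contact_force: [-2.3, 2.1, 5.9]
grip_width: 0.0208
finger_force: 58.3
```

```bash
python3 -c "from h import *;need([.552,-.126,.056])"
```

```text
t 3.9 pos [ 0.553  -0.1264  0.0579] ty yaw 2.7439 tilt 0.01 F [-2.3  2.1  5.9] M [ 0.5   0.68 -0.  ] w 0.0208 gf 58.3
d tool [-0.      0.0011  0.0019]
```

Scaled: -0.04 m is -0.64, -0.03 m is -0.48.

Call:
tcp_steps(
  increments=[
    [[0, 0, -0.16], 0, 0],
    [[0, 0, -0.48], 0, 0],
    [[0, 0, -0.64], 0, 0],
    [[0, 0, -0.64], 0, 0],
    [[0, 0, -0.64], 0, 0],
    [[0, 0, 0], 0, 0],
  ],
)

```text
t: 4.65
position: [0.5548, -0.1266, 0.22]
orientation: [0.003, -0.553, 0.833, -0.002]
contact_force: [-0.4, 0.5, -6.5]
grip_width: 0.0206
finger_force: 59.7
```

```bash
python3 - <<'E'
from h import *
R,o=need([.6091,.2279,.215])
from rig import ctrl
d=ctrl.get_image("wrist");np.savez("pics/w2.npz",**d)
E
```

```text
t 4.65 pos [ 0.5548 -0.1266  0.22  ] ty yaw 2.7436 tilt 0.4 F [-0.4  0.5 -6.5] M [-0.03 -0.07 -0.08] w 0.0206 gf 59.7
d tool [-0.3478  0.0873  0.0054]
```

Weight change is about 6 N, so it is held. Next I carry it over the cup.

Scaled: -0.05 m is -0.8, -0.045 m is -0.72.

Call:
tcp_steps(
  increments=[
    [[-0.32, 0.08, 0], 0, 0],
    [[-0.72, 0.184, 0], 0, 0],
    [[-0.8, 0.2, 0], 0, 0],
    [[-0.8, 0.2, 0], 0, 0],
    [[-0.8, 0.2, 0], 0, 0],
    [[-0.8, 0.2, 0], 0, 0],
    [[-0.72, 0.184, 0.08], 0, 0],
    [[-0.48, 0.112, 0], 0, 0],
    [[-0.128, 0.032, 0], 0, 0],
    [[0, 0, 0], 0, 0],
  ],
)

```text
t: 5.95
position: [0.6067, 0.2283, 0.2099]
orientation: [-0.002, -0.554, 0.833, 0.0]
contact_force: [-0.8, 0.2, -6.9]
grip_width: 0.0207
finger_force: 59.5
```

Call:
tcp_steps(
  increments=[
    [[0, 0, 0], 0, 0],
    [[0, 0, 0], 0, 0],
  ],
)

```text
t: 6.2
position: [0.6076, 0.2269, 0.2123]
orientation: [-0.0, -0.553, 0.833, 0.0]
contact_force: [-0.4, -0.4, -7.0]
grip_width: 0.0208
finger_force: 59.5
```

```bash
python3 - <<'E'
from h import *
from rig import ctrl
R,o=need([.6091,.2279,.145])
for n in("scene","wrist"):
    d=ctrl.get_image(n);cv2.imwrite(f"pics/{n}3.png",d["image"])
s=cv2.imread("pics/scene3.png")[110:300,240:440];w=cv2.imread("pics/wrist3.png")
cv2.imwrite("pics/m3.png",np.hstack([cv2.resize(s,(400,380)),cv2.resize(w,(400,300))[:,:] if 0 else cv2.copyMakeBorder(cv2.resize(w,(400,300)),0,80,0,0,0)]))
E
```

```text
t 6.2 pos [0.6076 0.2269 0.2123] ty yaw 2.7423 tilt 0.02 F [-0.4 -0.4 -7. ] M [ 0.05 -0.02  0.02] w 0.0208 gf 59.5
d tool [-0.0015 -0.001   0.0673]
```

View pics/m3.png

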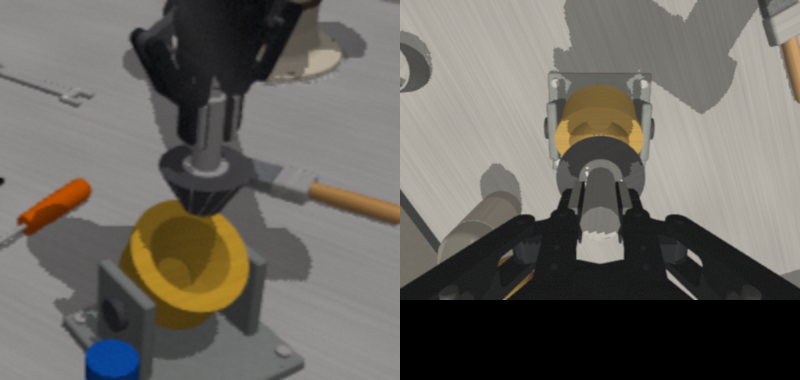

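The burr hangs upright in the grip above the cup mouth. In the wrist half it is centred sideways (x≈600) on the cradle (x≈600). Lowering it into the mouth now.

Call:
tcp_steps(
  increments=[
    [[-0.016, -0.016, 0.24], 0, 0],
    [[0, 0, 0.4], 0, 0],
    [[0, 0, 0.32], 0, 0],
    [[0, 0, 0.08], 0, 0],
    [[0, 0, 0], 0, 0],
  ],
)

```text
t: 6.92
position: [0.6092, 0.2283, 0.147]
orientation: [-0.0, -0.553, 0.833, -0.0]
contact_force: [0.7, -0.1, -5.5]
grip_width: 0.0204
finger_force: 59.4
```

```bash
python3 -c "from h import *;need([.6091,.2279,.141])"
```

```text
t 6.92 pos [0.6092 0.2283 0.147 ] ty yaw 2.7436 tilt 0.04 F [ 0.7 -0.1 -5.5] M [0.01 0.02 0.03] w 0.0204 gf 59.4
d tool [ 0.0004 -0.      0.006 ]
```

Call:
tcp_steps(
  increments=[
    [[0, 0, 0.048], 0, 0],
    [[0, 0, 0.048], 0, 0],
    [[0, 0, 0], 0, 0],
  ],
)

```text
t: 7.3
position: [0.6093, 0.2285, 0.1418]
orientation: [0.0, -0.553, 0.833, -0.0]
contact_force: [0.9, -0.3, -6.1]
grip_width: 0.0204
finger_force: 59.7
```

```bash
python3 -c "from h import *;need([.6091,.2279,.141])"
```

```text
t 7.3 pos [0.6093 0.2285 0.1418] ty yaw 2.7437 tilt 0.05 F [ 0.9 -0.3 -6.1] M [-0.06  0.02  0.03] w 0.0204 gf 59.7
d tool [ 0.0007 -0.      0.0008]
```

Call:
tcp_steps(
  increments=[
    [[0, 0, 0.032], 0, 0],
    [[-0.048, 0, 0.016], 0, 0],
    [[-0.048, 0, 0.016], 0, 0],
    [[-0.064, 0, 0.016], 0, 0],
    [[0, 0, 0], 0, 0],
  ],
)

```text
t: 7.92
position: [0.6127, 0.2354, 0.1413]
orientation: [-0.001, -0.554, 0.833, -0.002]
contact_force: [-6.7, -6.6, 14.4]
grip_width: 0.0206
finger_force: 62.0
```

```bash
python3 -c "from h import *;need()"
```

```text
t 7.92 pos [0.6127 0.2354 0.1413] ty yaw 2.745 tilt 0.25 F [-6.7 -6.6 14.4] M [-2.11  2.59  0.1 ] w 0.0206 gf 62.0
```

Call:
tcp_steps(
  increments=[
    [[-0.048, 0, 0.016], 0, 0],
    [[-0.048, 0, 0.016], 0, 0],
    [[-0.048, 0, 0.016], 0, 0],
    [[0, 0, 0], 0, 0],
  ],
)

```text
t: 8.43
position: [0.6172, 0.2446, 0.1401]
orientation: [0.001, -0.554, 0.832, -0.002]
contact_force: [-7.8, -6.0, 17.7]
grip_width: 0.0207
finger_force: 62.6
```

```bash
python3 -c "from h import *;need()"
```

```text
t 8.43 pos [0.6172 0.2446 0.1401] ty yaw 2.7456 tilt 0.26 F [-7.8 -6.  17.7] M [-1.93  2.67 -0.06] w 0.0207 gf 62.6
```

Call:
tcp_steps(
  increments=[
    [[-0.048, 0, 0.016], 0, 0],
    [[-0.048, 0, 0.032], 0, 0],
    [[-0.048, 0, 0.032], 0, 0],
    [[0, 0, 0], 0, 0],
  ],
)

```text
t: 8.93
position: [0.6229, 0.2551, 0.1358]
orientation: [0.005, -0.554, 0.832, -0.002]
contact_force: [-4.1, -1.4, 15.5]
grip_width: 0.0206
finger_force: 62.9
```

```bash
python3 -c "
from h import *;need()
from rig import ctrl
s=ctrl.get_image('scene')['image'];cv2.imwrite('pics/s4.png',cv2.resize(s[130:300,250:420],(510,510)))"
```

```text
t 8.93 pos [0.6229 0.2551 0.1358] ty yaw 2.7461 tilt 0.56 F [-4.1 -1.4 15.5] M [-0.8   1.47 -0.05] w 0.0206 gf 62.9
```

View pics/s4.png

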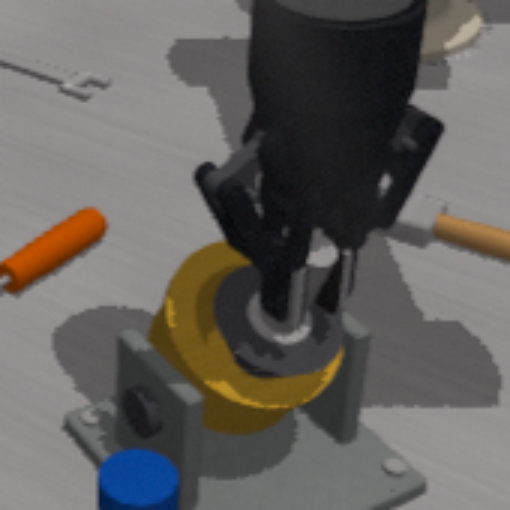

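The shaft is turning in the grip: the burr lies tilted in the bore, near the lower wall and still part way out. I'll slide it home along the wall.

Scaled: 0.003 m is 0.048, 0.002 m is 0.032.

Call:
tcp_steps(
  increments=[
    [[0, 0, 0.032], 0, 0],
    [[0.032, 0, 0.032], 0, 0],
    [[0.048, 0, 0.032], 0, 0],
    [[0.048, 0, 0.032], 0, 0],
    [[0, 0, 0], 0, 0],
  ],
)

```text
t: 9.6
position: [0.6211, 0.2492, 0.1316]
orientation: [0.008, -0.555, 0.832, -0.002]
contact_force: [-7.4, 1.4, 27.6]
grip_width: 0.0205
finger_force: 64.0
```

```bash
python3 -c "from h import *;need([.614,.2395,.122])"
```

```text
t 9.6 pos [0.6211 0.2492 0.1316] ty yaw 2.7471 tilt 0.9 F [-7.4  1.4 27.6] M [-0.24  2.49 -0.16] w 0.0205 gf 64.0
d tool [0.0117 0.003  0.0095]
```

Call:
tcp_steps(
  increments=[
    [[0.048, 0, 0.032], 0, 0],
    [[0.048, 0, 0.032], 0, 0],
    [[0.032, 0, 0.016], 0, 0],
    [[0, 0, 0], 0, 0],
  ],
)

```text
t: 10.1
position: [0.6183, 0.243, 0.1279]
orientation: [0.009, -0.555, 0.832, -0.002]
contact_force: [-9.3, 2.8, 31.8]
grip_width: 0.0206
finger_force: 64.6
```

```bash
python3 -c "from h import *;need([.614,.2395,.122])"
```

```text
t 10.1 pos [0.6183 0.243  0.1279] ty yaw 2.7476 tilt 1.02 F [-9.3  2.8 31.8] M [ 0.52  3.22 -0.12] w 0.0206 gf 64.6
d tool [0.0049 0.0027 0.0058]
```

Scaled: 0.002 m is 0.032, 0.001 m is 0.016.

Call:
tcp_steps(
  increments=[
    [[0.016, 0.032, 0], 0, 0],
    [[0.032, 0.016, 0.016], 0, 0],
    [[0.032, 0, 0.016], 0, 0],
    [[0, 0, 0], 0, 0],
  ],
)

```text
t: 10.6
position: [0.615, 0.2394, 0.1242]
orientation: [0.01, -0.555, 0.832, -0.002]
contact_force: [-3.7, 1.7, 24.8]
grip_width: 0.0206
finger_force: 63.7
```

```bash
python3 -c "from h import *;need([.614,.2395,.122])"
```

```text
t 10.6 pos [0.615  0.2394 0.1242] ty yaw 2.7475 tilt 1.14 F [-3.7  1.7 24.8] M [ 0.27  1.26 -0.09] w 0.0206 gf 63.7
d tool [0.0003 0.0009 0.0022]
```

Call:
tcp_steps(
  increments=[
    [[0.016, 0, 0.032], 0, 0],
    [[0.016, 0, 0.032], 0, 0],
    [[0, 0, 0], 0, 0],
  ],
)

```text
t: 10.98
position: [0.6152, 0.2401, 0.1221]
orientation: [0.012, -0.555, 0.831, -0.002]
contact_force: [-4.6, 7.5, 29.9]
grip_width: 0.0208
finger_force: 64.1
```

```bash
python3 -c "
from h import *;need([.614,.2395,.122])
from rig import ctrl
s=ctrl.get_image('scene')['image'][150:280,260:390];t=ctrl.get_image('top')['image'][150:250,110:210]
cv2.imwrite('pics/s5.png',np.hstack([cv2.resize(s,(400,400)),cv2.resize(t,(400,400))]))"
```

```text
t 10.97 pos [0.6152 0.2401 0.1221] ty yaw 2.7485 tilt 1.43 F [-4.6  7.5 29.9] M [ 1.74  1.98 -0.13] w 0.0208 gf 64.1
d tool [0.001  0.0008 0.    ]
```

View pics/s5.png

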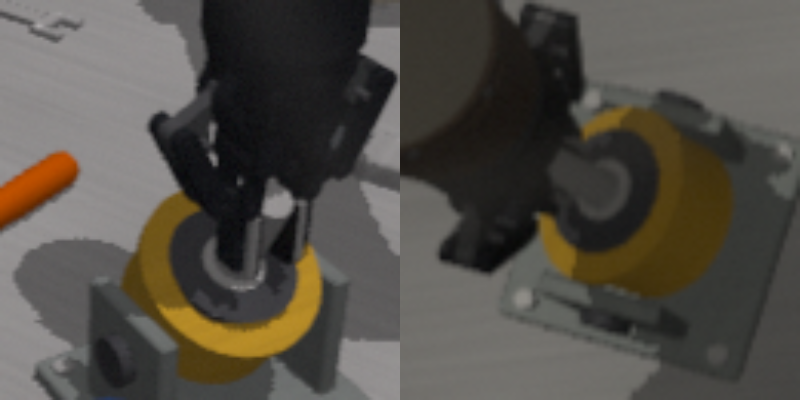

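The burr looks concentric in the cup with its face level with the rim (scene half face centre ≈(240,265), top half ≈(600,190)). I'll open the fingers so it settles freely, then measure.

Call:
tcp_steps(
  increments=[
    [[0, 0, 0], 0, 0.05],
    [[0, 0, 0], 0, 0.05],
    [[0, 0, 0], 0, 0.05],
    [[0, 0, 0], 0, 0.05],
    [[0, 0, 0], 0, 0.05],
    [[0, 0, 0], 0, 0.05],
  ],
)

```text
t: 11.82
position: [0.6083, 0.2341, 0.109]
orientation: [-0.0, -0.553, 0.833, -0.0]
contact_force: [0.2, 0.3, -1.2]
grip_width: 0.0501
finger_force: 0.0
```

```bash
python3 - <<'E'
from h import *
need([.614,.2395,.122])
from rig import ctrl
o=np.array([.599,.204,.0743]);e=np.array([.389,.921,0]);a=.5*e+[0,0,.866];f=np.cross(a,e);f/=np.linalg.norm(f);g=np.cross(f,a)
out=[]
for n,(x,y,w) in(("scene",(260,150,130)),("top",(110,150,100))):
    im=ctrl.get_image(n)["image"];k=400/w
    c=cv2.resize(im[y:y+w,x:x+w],(400,400),interpolation=cv2.INTER_CUBIC);c=cv2.convertScaleAbs(c,alpha=1.4)
    th=np.linspace(0,2*np.pi,60)
    for r,s,col in((.035,.036,(0,255,0)),(.011,.096,(0,0,255)),(.05,.034,(255,0,0))):
        q=(proj(n,[o+a*s+r*(np.cos(t)*f+np.sin(t)*g) for t in th])-[x,y]+.5)*k
        cv2.polylines(c,[q.astype(int)],True,col,1)
    out.append(c)
cv2.imwrite("pics/s6.png",np.hstack(out))
E
```

```text
t 11.82 pos [0.6083 0.2341 0.109 ] ty yaw 2.7435 tilt 0.03 F [ 0.2  0.3 -1.2] M [-0.01 -0.01 -0.05] w 0.0501 gf 0.0
d tool [-0.0072 -0.0032 -0.013 ]
```

View pics/s6.png

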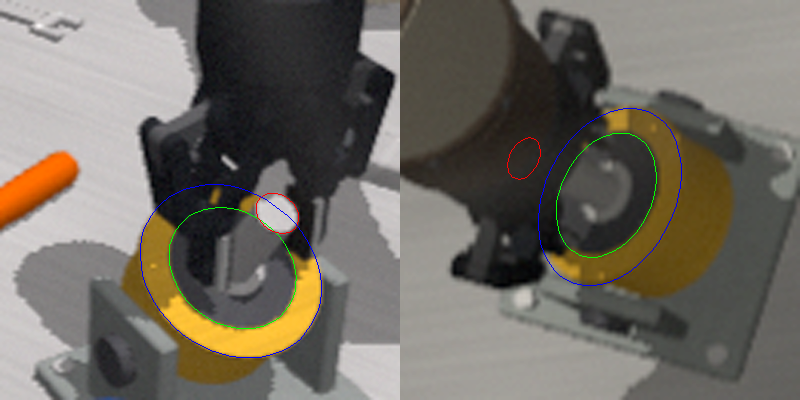

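The predicted home outlines of the shaft end (276,213) and the wide face match the freed burr in both views, so it is fully home and released. I'll regrip to rock it.

Scaled: -0.006 m is -0.096, -0.007 m is -0.112.

Call:
tcp_steps(
  increments=[
    [[-0.048, -0.016, -0.096], 0, 0.05],
    [[-0.064, -0.032, -0.112], 0, 0.05],
    [[0, 0, 0], 0, 0.05],
    [[0, 0, 0], 0, 0.05],
  ],
)

```text
t: 12.42
position: [0.6136, 0.2396, 0.1223]
orientation: [-0.0, -0.553, 0.833, 0.0]
contact_force: [-1.2, 0.5, 0.8]
grip_width: 0.05
finger_force: 0.0
```

```bash
python3 -c "from h import *;need([.614,.2395,.122])"
```

```text
t 12.43 pos [0.6136 0.2396 0.1223] ty yaw 2.7436 tilt 0.01 F [-1.2  0.5  0.8] M [0.04 0.02 0.01] w 0.05 gf 0.0
d tool [-0.0001 -0.0004  0.0003]
```

Call:
tcp_steps(
  increments=[
    [[0, 0, 0], 0, 0],
    [[0, 0, 0], 0, 0],
    [[0, 0, 0], 0, 0],
    [[0, 0, 0], 0, 0],
    [[0, 0, 0], 0, 0],
    [[0, 0, 0], 0, 0],
  ],
)

```text
t: 13.18
position: [0.614, 0.2393, 0.1223]
orientation: [0.0, -0.553, 0.833, -0.0]
contact_force: [2.7, -2.6, -1.0]
grip_width: 0.0209
finger_force: 58.7
```

Call:
tcp_steps(
  increments=[
    [[-0.032, 0, -0.056], 0, 0],
    [[-0.032, 0, -0.056], 0, 0],
    [[-0.032, 0, -0.056], 0, 0],
    [[0, 0, 0], 0, 0],
  ],
)

```text
t: 13.68
position: [0.6159, 0.2456, 0.1328]
orientation: [0.0, -0.554, 0.833, 0.0]
contact_force: [0.2, 0.3, -6.0]
grip_width: 0.0208
finger_force: 58.9
```

```bash
python3 -c "from h import *;need()"
```

```text
t 13.68 pos [0.6159 0.2456 0.1328] ty yaw 2.7439 tilt 0.03 F [ 0.2  0.3 -6. ] M [ 0.1  -0.12 -0.01] w 0.0208 gf 58.9
```

Call:
tcp_steps(
  increments=[
    [[0, -0.0288, 0], 0.36, 0],
    [[0, -0.0288, 0], 0.36, 0],
    [[0, -0.0288, 0], 0.36, 0],
    [[0, -0.0288, 0], 0.36, 0],
    [[0, 0, 0], 0, 0],
    [[0, 0, 0], 0, 0],
  ],
)

```text
t: 14.42
position: [0.622, 0.2414, 0.1326]
orientation: [-0.0, -0.396, 0.918, 0.0]
contact_force: [-0.6, 0.3, -6.1]
grip_width: 0.0208
finger_force: 58.9
```

```bash
python3 - <<'E'
from h import *
need()
from rig import ctrl
out=[]
for n,(x,y,w) in(("scene",(260,140,130)),("top",(110,150,100))):
    im=ctrl.get_image(n)["image"]
    out.append(cv2.convertScaleAbs(cv2.resize(im[y:y+w,x:x+w],(400,400),interpolation=cv2.INTER_CUBIC),alpha=1.4))
cv2.imwrite("pics/s7.png",np.hstack(out))
E
```

```text
t 14.43 pos [0.622  0.2414 0.1326] ty yaw 2.3848 tilt 0.03 F [-0.6  0.3 -6.1] M [ 0.14 -0.1   0.01] w 0.0208 gf 58.9
```

View pics/s7.png

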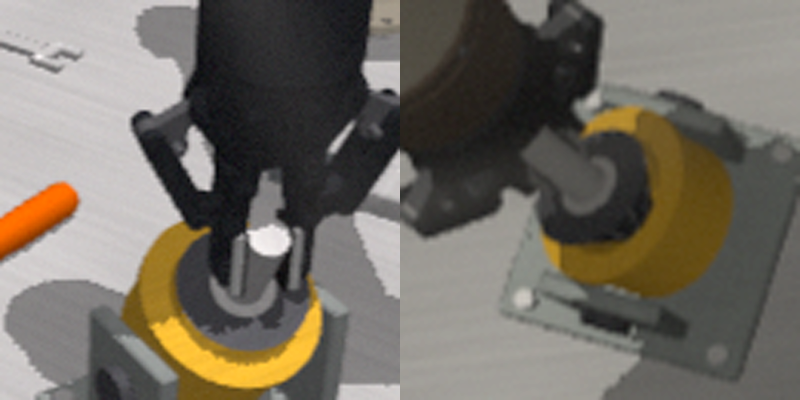

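The burr is rocked towards the right of the cup. From the tool pose that is about 10° with the foot about 15 mm from home, and no contact load. Now I reverse it and reseat.

Call:
tcp_steps(
  increments=[
    [[0, 0.0288, 0], -0.36, 0],
    [[0, 0.0288, 0], -0.36, 0],
    [[0, 0.0288, 0], -0.36, 0],
    [[0, 0.0288, 0], -0.36, 0],
    [[0, 0, 0], 0, 0],
  ],
)

```text
t: 15.15
position: [0.6163, 0.2457, 0.1328]
orientation: [-0.0, -0.553, 0.833, 0.0]
contact_force: [0.3, -0.1, -6.0]
grip_width: 0.0204
finger_force: 58.9
```

Call:
tcp_steps(
  increments=[
    [[0.032, 0, 0.056], 0, 0],
    [[0.032, 0, 0.056], 0, 0],
    [[0.032, 0, 0.056], 0, 0],
    [[0.016, 0, 0.032], 0, 0],
    [[0, 0, 0], 0, 0],
  ],
)

```text
t: 15.78
position: [0.6143, 0.2395, 0.1224]
orientation: [0.001, -0.554, 0.833, -0.0]
contact_force: [-2.3, 0.9, 5.0]
grip_width: 0.0205
finger_force: 60.1
```

```bash
python3 -c "from h import *;need([.614,.2395,.122])"
```

```text
t 15.78 pos [0.6143 0.2395 0.1224] ty yaw 2.7441 tilt 0.15 F [-2.3  0.9  5. ] M [ 0.06  0.91 -0.01] w 0.0205 gf 60.1
d tool [0.0002 0.0003 0.0004]
```

Scaled: 0.05 m is 0.8, -0.04 m is -0.64.

Call:
tcp_steps(
  increments=[
    [[0, 0, 0], 0, 0.06],
    [[0, 0, 0], 0, 0.06],
    [[0, 0, 0], 0, 0.06],
    [[0, 0, 0], 0, 0.06],
    [[0, 0, 0], 0, 0.06],
    [[0, 0, -0.32], 0, 0.06],
    [[0, 0, -0.64], 0, 0.06],
    [[0, 0, -0.64], 0, 0.06],
    [[0.8, 0, -0.32], 0, 0.06],
    [[0.8, 0, 0], 0, 0.06],
  ],
)

```text
t: 17.02
position: [0.5755, 0.1466, 0.2425]
orientation: [0.002, -0.554, 0.833, -0.0]
contact_force: [0.5, -0.6, -0.5]
grip_width: 0.0602
finger_force: 0.0
```

Call:
tcp_steps(
  increments=[
    [[0.8, 0, 0], 0, 0.06],
    [[0.48, 0, 0], 0, 0.06],
    [[0, 0, 0], 0, 0.06],
    [[0, 0, 0], 0, 0.06],
  ],
)

```text
t: 17.52
position: [0.5446, 0.0737, 0.2404]
orientation: [0.0, -0.553, 0.833, -0.0]
contact_force: [0.2, 0.1, -0.5]
grip_width: 0.0598
finger_force: 0.0
```

```bash
python3 - <<'E'
from h import *
need()
from rig import ctrl
o=np.array([.599,.204,.0743]);e=np.array([.389,.921,0]);a=.5*e+[0,0,.866];f=np.cross(a,e);f/=np.linalg.norm(f);g=np.cross(f,a)
out=[]
for n,(x,y,w) in(("scene",(260,150,130)),("top",(110,150,100))):
    im=ctrl.get_image(n)["image"];k=400/w
    c=cv2.resize(im[y:y+w,x:x+w],(400,400),interpolation=cv2.INTER_CUBIC);c=cv2.convertScaleAbs(c,alpha=1.4)
    th=np.linspace(0,2*np.pi,60)
    for r,s,col in((.035,.036,(0,255,0)),(.011,.096,(0,0,255))):
        q=(proj(n,[o+a*s+r*(np.cos(t)*f+np.sin(t)*g) for t in th])-[x,y]+.5)*k
        cv2.polylines(c,[q.astype(int)],True,col,1)
    out.append(c)
cv2.imwrite("pics/s8.png",np.hstack(out))
E
```

```text
t 17.52 pos [0.5446 0.0737 0.2404] ty yaw 2.7439 tilt 0.04 F [ 0.2  0.1 -0.5] M [ 0.04 -0.05 -0.03] w 0.0598 gf 0.0
```

View pics/s8.png

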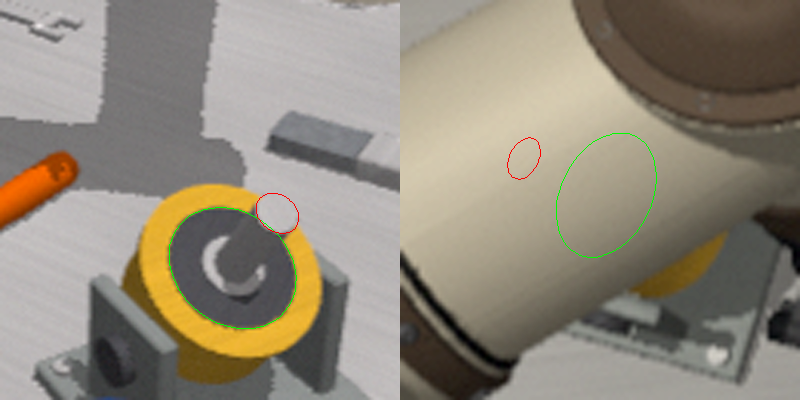

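The scene half shows the burr home and free: face and shaft end (277,213) lie on the predicted outlines. The top half is blocked by the arm. Handing in.

```bash
python3 -c "
from rig import ctrl
print(ctrl.close_job())"
```

```text
the job is handed in; nothing more can be done
None
```

The cone burr was seated in the cup, rocked about 10° (worked out from the tool pose), reseated and let go. The last scene picture shows it fully home, and I handed the job in at about 17.5 s; no verdict was returned.

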